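# Drive the worn probe bushing out of the glass warmer's block

### The job

The orange bushing sits tight in the bore of the clamped aluminium block: pick up the drift with the blue handle by its handle, put it into the bore from the plain side and push the bushing out into the blue catch tray, going on gently until you feel the drift's stop collar come up against the block. Hold it lightly pressed there for a moment, then draw the drift out and lay it back on its own rest as it was, let go, and leave the bushing lying in the tray, untouched by the gripper. Never press harder than 20 N with the drift, and do not disturb the other things on the table.

Things in the scene. Friction and masses are not known exactly. Their poses are not given: they have to be found in the camera images.
- fixture: fixed stand: grey base plate (x -48..48, y -35..125, top at z 8 mm), aluminium block bored through, blue catch tray. Origin on the table under the block's middle, z up, y along the bore from the plain (entry) side to the tray side. Block: x -28..28, y -20..20, z 32..88 mm; bore 19 mm across, axis at x 0, z 60 mm. Nothing stands in front of the entry side above the base plate
- bore_mouth (a point): centre of the bore's mouth on the plain side of the block (x 0, y -20, z 60 mm in the fixture's frame); its axes are parallel to the fixture's
- tray (a point): middle of the catch tray's floor (x 0, y 70, z 12 mm in the fixture's frame). Inside, the tray spans x -41..41, y 25..114 mm of that frame; its walls rise to z 38 mm
- plunger_top (a point): top of the brass spring plunger in the block (x 0, y 12, z 94 mm in the fixture's frame). It bears on the bushing from above and makes it tight: sliding it takes about 5 to 12 N. Once the bushing's inner end has passed y 17 mm it is loose; at about y 20 mm it drops into the tray
- bushing: orange plastic flanged bushing, 30 g: barrel 18.4 mm across and 30 mm long, flange 26 mm across and 4 mm thick, 8 mm hole. Origin on its axis in the middle of the barrel; its y axis is the bushing's axis, barrel from y -15 to 15 mm, flange from y 15 to 19 mm. At the start it is in the bore, flange towards the tray and 0 to 4 mm off the block's far face
- drift: the drift that fits: square blue handle, 18 x 18 mm, x -45..35 mm; bright steel shank 16 mm across, x 35..108 mm, the last 4 mm tapered to 11 mm. A dark 5 mm stop collar, 30 mm across, is clamped on the shank wherever last set: its front face at x 40..64 mm, different each time and not measured, so feel for it. Origin on the axis where the handle is best gripped, x to the tip; 120 g
- drift_tip (a point): tip of that drift, 108 mm along x from its origin; axes as the drift's. With the collar against the block the tip stands 4 to 28 mm out of the block's far face (44 to 68 mm past the bore's mouth)
- drift_rest: grey fixed rest of that drift, origin on the table; the drift lies along its x, tip to +x, axis 45 mm above the table, its origin within 4 mm of the rest's along x. Two open slots carry it: under the handle's tail (x -43..-31, bottom at z 36 mm) and under the shank (x 85..97, bottom at z 37 mm), 3 mm wider than the drift, cheeks leaning outwards, up to z 52 mm; base 50 x 160 x 8 mm
- big_drift: a like drift with a red handle and a 24 mm shank, too thick for this bore, on a rest of the same kind; leave it alone. Origin and axes as the other drift's
- spare: white new bushing standing on its flange in a small steel dish, 26 x 34 mm, origin under it; leave it alone
- glass_a: blue tasting glass, 68 mm across, 62 mm tall, origin under it; leave it alone
- glass_b: a second one alike; leave it alone
- apple: green apple, 76 mm across, origin under it; leave it alone
- water: clear water bottle with blue cap, 72 mm across, 230 mm tall, origin under it; leave it alone
- ruler: flat ruler, 200 x 28 x 4 mm, origin under its middle; leave it alone
- pen: blue pen, 120 mm long, on the clipboard; leave it alone
There are look-alikes about, which are no part of the job. Leave any purple or turquoise look-alike of the drift_rest alone. Leave any yellow look-alike of the drift alone.

How it is judged:
By the outcome, as a careful person would: the job done as asked, in the order asked, and still so for the second after the job is handed in, with the robot touching nothing.
It also fails if it takes over 64 s, if anything falls off the work surface, if the arm or the gripper's body presses on something with over 40 N, if the wrist force passes 120 N, or if a joint passes its speed limit or range.

### The arm

A 6-joint arm with a two-finger parallel gripper is mounted at the origin on the work surface. World frame = base frame: x ahead of the robot, y to its left, z up, the work surface at z = 0. Lengths are in m, angles in rad, forces in N, time in s.
With the tool pointing down it reaches from about 0.375 to 0.9 m from the base axis. Payload 3.1 kg.
Tool frame: the origin (TCP) lies midway between the tips of the shut fingers; the grasp point (between the pads) lies 19 mm behind it (robot.grip_point_offset is the distance from the TCP to the grasp point, in m); z points along the fingers, y is the line along which they close (so a half turn about z gives the same grasp; the last joint's range is limited). The gripper opens to 87 mm and grips with 3 to 60 N. Pads are 19 mm wide; open, the fingers measure 117 mm over their backs; the gripper's body (75 mm by 190 mm) begins 51 mm behind the grasp point.
Start: joints at [-0.178, 0.527, 1.433, -0, 1.181, -0.178], TCP at [0.625, 0, 0.223] pointing down, gripper open.
Joint ranges: [-3.08, 3.08], [-0.75, 2.2], [0.22, 2.44], [-1.43, 4.57], [0, 2.65], [-2.85, 2.85]. Speed limits (rad/s): [2.79, 2.79, 3.14, 3.14, 3.14, 3.14].

### API

Orientations are given as a unit quaternion [x, y, z, w].
In Python, from plant import robot, read_camera, camera_model gives the robot as it stands.
- The arm moves only by the tool servo_tool, never from a script. Its argument "moves" is one flat list of numbers, 5 for each row, row after row: the opening, from 0 (shut) to 1 (fully open), then the shift along the tool's x, y, z in cm, then the turn about the tool's z in degrees. A call has 1 to 5 rows; each row is the pose to reach, as a shift and turn from the pose commanded when the call began, along the tool's axes at that moment; what a row does not reach only later rows make up. A row lasts 1/10 s, in which the tool goes at most 50 mm and 8.59 degrees, less where a joint would pass 70% of its speed; a pose out of reach is approached as far as the arm can. A call with a gripper value outside its range is refused whole. The fingers move at their own pace and stop on an object; the grip force is fixed at half the most. Time passes only in rows, so rows that repeat a pose let the fingers close. It gives the time, the measured TCP pose, the force, the opening and the grip force at its end, in the units of the state.
- robot.observe(): the state, without advancing time (a new reading comes with each control period).
- read_camera(name): name is "scene" or "side" or "wrist"; returns (picture, depth): 384x512x3 uint8, red, green, blue; 384x512 float32, m along the optical axis (not along the pixel's ray), 0 where there is no reading.
- camera_model(name): a dict with "vertical_fov" (degrees; the focal length in pixels is half the picture's height over the tangent of half this angle, whatever the lens; pixels are square), "cx", "cy" (the principal point, pixels), "world_to_cam" (4x4, takes a point from world to camera coordinates); the wrist camera has in their place "mount" (4x4, takes a point from camera to tool coordinates, whose origin is the TCP and whose axes are the flange's). Camera axes: x right, y down, z forward; pixel columns grow to the right and rows downward; lengths in m; the calibration is good to about 2 mm. The wrist camera is an equidistant fisheye: a pixel r from the principal point sees the ray r / f radians off the axis. A picture is of the moment at which its call begins: read the wrist's pose just before it. camera_model takes no time and is no camera call.
- robot.finish_job(): hands the job in; it is judged then, once.
The state is a dict: "time": time; "joint_pos": joint angles; "qd": joint speeds; "joint_torque": joint torques, N m; "position": TCP position; "orientation": TCP orientation; "contact_force": force on the tool from outside, world axes, zero at the start; "moment": the same for the moment, N m; "grip_width": finger opening in m; "grip_force": force on a finger pad.
Only numpy, scipy, OpenCV 4.12 (cv2) and the standard library are available. Lean on these libraries where they do the work, as an engineer would, in place of code of your own. Each camera call takes 0.05 s, during which the arm holds its last target. There are 200 camera calls.

## Working session

There is one attempt and no reset: what is moved stays moved. The work goes in short steps, Python scripts to look and compute and a tool call to move; the robot and the scene stay as the last step left them, time stands still between calls to the robot, and variables do not carry over. Pictures are saved under pics/ and viewed, at most 10 in all, crops included, and the job is handed in when it is done.

Besides the shell and the picture viewer there is one more tool, called after "Call:" by a JSON object that holds its "method" and its "body". servo_tool: Moves the arm, as the interface text tells. Its arguments: {"type":"object","properties":{"moves":{"type":"array"}},"required":["moves"]}

```bash
mkdir -p pics; ls
python3 - <<'E'
from plant import robot, read_camera, camera_model
import cv2, numpy as np
for n in ("scene","side"):
    p,d=read_camera(n); np.save(f"pics/{n}_d.npy",d); np.save(f"pics/{n}_p.npy",p)
    cv2.imwrite(f"pics/{n}0.png",cv2.resize(p[...,::-1],(800,600),interpolation=cv2.INTER_CUBIC))
    m=camera_model(n); print(n,m["vertical_fov"],m["cx"],m["cy"]); print(np.round(m["world_to_cam"],3))
print(camera_model("wrist")); print(robot.observe())
E
```

```text
pics
scene 55.44117116261741 250.16088563965195 189.06963577578807
[[ 0.092  0.996  0.018 -0.097]
 [ 0.763 -0.058 -0.644 -0.346]
 [-0.64   0.073 -0.765  1.608]
 [ 0.     0.     0.     1.   ]]
side 55.19210879165491 249.81431056802148 195.11694839810963
[[ 0.997 -0.072  0.018 -0.546]
 [-0.026 -0.565 -0.825  0.106]
 [ 0.07   0.822 -0.565  1.223]
 [ 0.     0.     0.     1.   ]]
{'vertical_fov': 65.70646984690485, 'cx': 259.098560491298, 'cy': 197.67186666144647, 'mount': array([[-7.76436048e-04, -9.59981677e-01, -2.80061738e-01,
         7.72157162e-02],
       [ 9.99999671e-01, -8.11152903e-04,  8.05583735e-06,
         5.35838670e-04],
       [-2.34906348e-04, -2.80061640e-01,  9.59981991e-01,
        -1.62169722e-01],
       [ 0.00000000e+00,  0.00000000e+00,  0.00000000e+00,
         1.00000000e+00]])}
{'time': 0.1, 'joint_pos': array([-1.78515167e-01,  5.28364925e-01,  1.43376400e+00, -1.84017792e-05,
        1.18140771e+00, -1.78514968e-01]), 'qd': array([ 0.00032417, -0.00119935, -0.00305991,  0.00126661,  0.00036665,
        0.00036758]), 'joint_torque': array([-3.02360622e-04, -4.40987206e+01, -1.77151054e+01,  6.34850166e-02,
        5.34114777e-02, -3.85449334e-05]), 'position': array([6.24343328e-01, 1.33187458e-04, 2.21677813e-01]), 'orientation': array([ 7.07104042e-01,  7.07108853e-01, -5.61325795e-04, -7.93570108e-04]), 'contact_force': array([0.36597996, 0.52904744, 0.632638  ]), 'moment': array([ 0.00591287,  0.00928916, -0.01738894]), 'grip_force': 0.0, 'grip_width': 0.08703352654651858}
```

View pics/scene0.png

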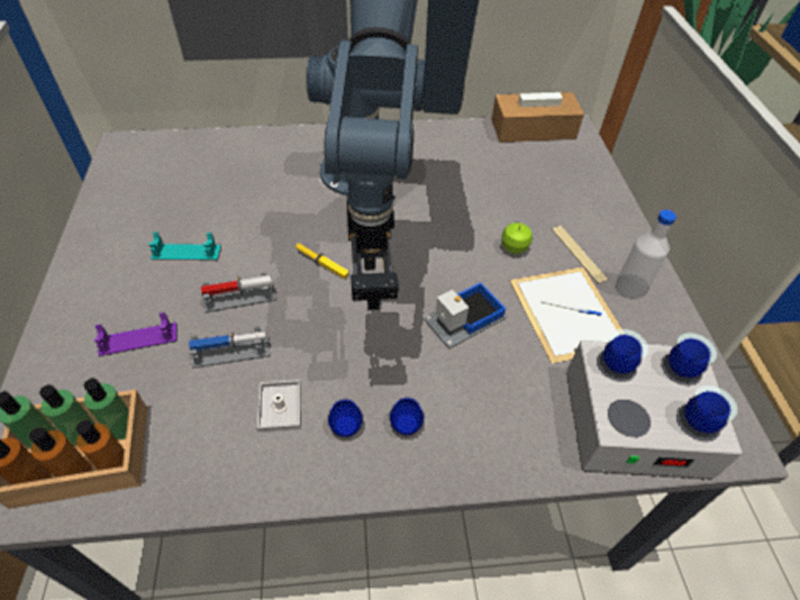

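View pics/side0.png

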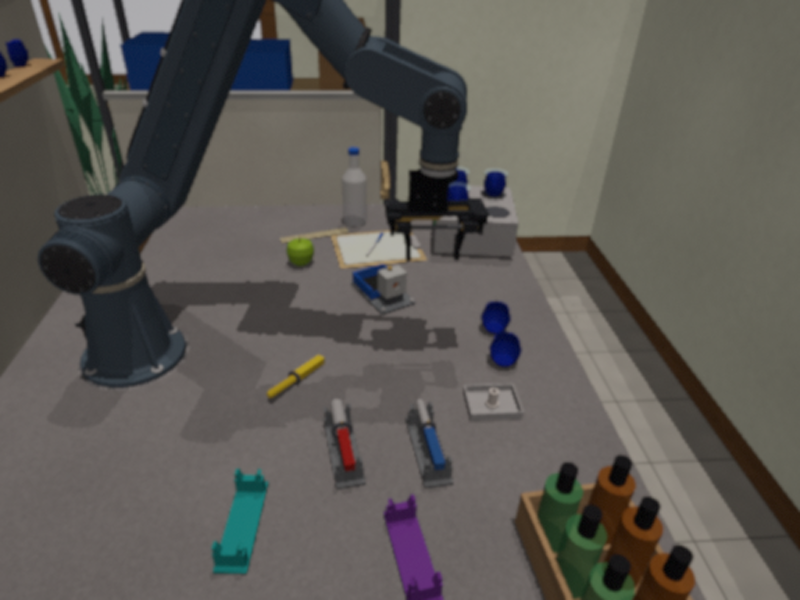

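Scene view (800x600): the blue drift is on its rest at about (230,342) with its tip to the right (+y), and the red one is at (238,288). The fixture block is at (452,310) with its tray to the right at (483,303). The yellow, purple and turquoise look-alikes stand apart from these.

```bash
cat > h.py <<'E'
import numpy as np, cv2
from scipy.spatial.transform import Rotation as R
from plant import robot, read_camera, camera_model
def cloud(n,p=None,d=None):
    """picture, depth, world points (HxWx3)"""
    m=camera_model(n); s=robot.observe() if n=="wrist" else None
    if p is None: p,d=read_camera(n)
    H,W=d.shape; f=H/2/np.tan(np.radians(m["vertical_fov"]/2))
    u,v=np.meshgrid(np.arange(W),np.arange(H)); x=(u-m["cx"])/f; y=(v-m["cy"])/f
    if n=="wrist":
        r=np.hypot(x,y)+1e-9; k=np.tan(r)/r; x=x*k; y=y*k
        T=np.eye(4); T[:3,:3]=R.from_quat(s["orientation"]).as_matrix(); T[:3,3]=s["position"]; T=T@m["mount"]
    else: T=np.linalg.inv(m["world_to_cam"])
    P=np.stack([x*d,y*d,d],-1)@T[:3,:3].T+T[:3,3]; P[d==0]=np.nan
    return p,d,P
def hsv(p): return cv2.cvtColor(p,cv2.COLOR_RGB2HSV).astype(int)
def blue(p):
    h=hsv(p); return (h[...,0]>100)&(h[...,0]<125)&(h[...,1]>110)&(h[...,2]>40)
E
python3 - <<'E'
from h import *
for n in ("scene","side"):
    p,d,P=cloud(n,np.load(f"pics/{n}_p.npy"),np.load(f"pics/{n}_d.npy"))
    X,Y,Z=P[...,0],P[...,1],P[...,2]; ok=~np.isnan(X)
    b=blue(p)&ok
    k=b&(Y<-0.1)&(Z>.03)&(Z<.08)&(X>.45)&(X<.85)
    q=P[k]; print(n,"handle",len(q),np.median(q,0),np.percentile(q,2,0),np.percentile(q,98,0))
    c,s_=cv2.fitLine(q[:,:2].astype(np.float32),cv2.DIST_HUBER,0,.01,.01).ravel()[:2]; print(" yaw",np.degrees(np.arctan2(c and s_,c)))
    k=b&(Y>0.05)&(Y<.35)&(Z>.005)&(Z<.06)&(X>.45)&(X<.75)
    q=P[k]; print(" tray",len(q),cv2.minAreaRect((q[:,:2]*1000).astype(np.float32)))
    k=ok&(Z>.082)&(Z<.092)&(Y>.05)&(Y<.3)&(X>.45)&(X<.8)&(hsv(p)[...,1]<60)
    q=P[k]; print(" blocktop",len(q),np.median(q,0),cv2.minAreaRect((q[:,:2]*1000).astype(np.float32)))
E
```

```text
scene handle 156 [ 0.59941736 -0.33088167  0.05298433] [ 0.58475543 -0.36887551  0.04363472] [ 0.60746303 -0.29384067  0.05746277]
 yaw -85.81325
 tray 313 ((530.6450805664062, 235.63217163085938), (92.46194458007812, 99.5805435180664), 28.55813217163086)
 blocktop 171 [0.56583644 0.17233328 0.0886442 ] ((562.9118041992188, 173.6625213623047), (57.250125885009766, 41.940921783447266), 24.80908966064453)
side handle 199 [ 0.59416079 -0.33773999  0.05333601] [ 0.58224095 -0.37163308  0.04089933] [ 0.60519077 -0.29473129  0.0565924 ]
 yaw -83.283104
 tray 194 ((525.8073120117188, 231.52731323242188), (87.74691772460938, 103.83050537109375), 24.948287963867188)
 blocktop 104 [0.56122855 0.16783167 0.08738697] ((559.1752319335938, 170.68008422851562), (60.22610855102539, 43.8452033996582), 28.97567367553711)
```

Call:
{"method": "servo_tool", "body": {"moves": [0.5, -5, 0, 1, 0, 0.5, -10, -1, 2, -2, 0.5, -15, -2, 3, -3, 0.5, -20, -2.8, 4, -5, 0.5, -25, -2.8, 5, -5]}}

```text
time: 0.6
position: [0.5956, -0.2439, 0.1731]
orientation: [0.675, 0.737, -0.0, -0.001]
contact_force: [0.7, -0.3, -0.5]
grip_width: 0.0549
grip_force: 0.0
```

Call:
{"method": "servo_tool", "body": {"moves": [0.5, -4, 0, 1, 0, 0.5, -7, 0, 2, 0, 0.5, -7, 0, 2.5, 0, 0.5, -7, 0, 2.5, 0, 0.5, -7, 0, 2.5, 0]}}

```text
time: 1.1
position: [0.6028, -0.3109, 0.1486]
orientation: [0.675, 0.738, 0.0, -0.001]
contact_force: [1.0, 0.5, 0.4]
grip_width: 0.0437
grip_force: 0.0
```

```bash
cat > look.py <<'E'
from h import *
import sys
s=robot.observe(); print(s["time"],s["position"],R.from_quat(s["orientation"]).as_matrix()[:2,0],s["contact_force"])
p,d,P=cloud("wrist"); np.savez("pics/"+sys.argv[1],p=p,P=P)
cv2.imwrite(f"pics/{sys.argv[1]}.png",p[...,::-1])
E
python3 look.py w1
python3 - <<'E'
from h import *
a=np.load("pics/w1.npz");p,P=a["p"],a["P"]
b=blue(p)&(P[...,2]>.035)&(P[...,2]<.07)&(abs(P[...,0]-.596)<.05)
q=P[b]; print(len(q),np.median(q,0)); print(cv2.minAreaRect((q[:,:2]*1000).astype(np.float32)))
t=b&(P[...,2]>.050); print(np.median(P[t],0),cv2.minAreaRect((P[t][:,:2]*1000).astype(np.float32)))
E
```

```text
1.1 [ 0.6028456  -0.31092212  0.1486429 ] [-0.08794181  0.99612431] [0.99275771 0.46924092 0.39259594]
1451 [ 0.59527018 -0.32790989  0.05402586]
((595.3530883789062, -330.4440002441406), (17.271276473999023, 78.93240356445312), 6.055222034454346)
[ 0.59527018 -0.32790989  0.05402586] ((595.3530883789062, -330.4440002441406), (17.271276473999023, 78.93240356445312), 6.055222034454346)
```

View pics/w1.png

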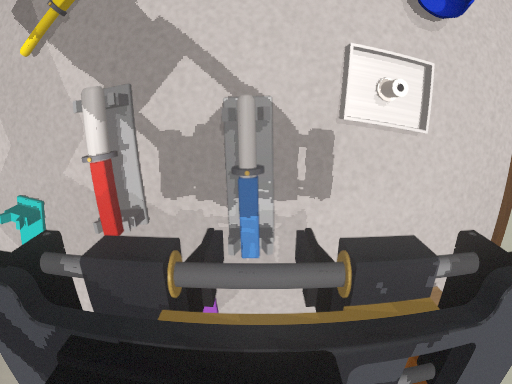

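The wrist view shows the blue handle at (249,215), the collar at (247,170) close to the handle, and the tip at (247,97). I'll go down and grip.

Call:
{"method": "servo_tool", "body": {"moves": [0.5, -1.4, -0.93, 3, -1, 0.5, -1.4, -0.93, 7, -1, 0.5, -1.4, -0.93, 10, -1, 0.5, -1.4, -0.93, 11.9, -1, 0.5, -1.4, -0.93, 12, -1]}}

```text
time: 1.65
position: [0.5937, -0.3242, 0.0265]
orientation: [0.668, 0.744, -0.0, -0.003]
contact_force: [-0.6, 0.0, 0.2]
grip_width: 0.0432
grip_force: 0.0
```

Call:
{"method": "servo_tool", "body": {"moves": [0.5, 0, 0, 0, 0, 0, 0, 0, 0, 0, 0, 0, 0, 0, 0, 0, 0, 0, 0, 0, 0, 0, 0, 0, 0]}}

```text
time: 2.15
position: [0.5955, -0.3275, 0.0299]
orientation: [0.669, 0.743, 0.0, 0.001]
contact_force: [-1.4, -1.0, 1.0]
grip_width: 0.0194
grip_force: 0.5
```

Call:
{"method": "servo_tool", "body": {"moves": [0, 0, 0, 0, 0, 0, 0, 0, 0, 0, 0, 0, 0, 0, 0, 0, 0, 0, 0, 0]}}

```text
time: 2.55
position: [0.5954, -0.3275, 0.0298]
orientation: [0.669, 0.743, -0.0, 0.0]
contact_force: [-0.7, 0.7, 5.0]
grip_width: 0.0178
grip_force: 30.0
```

Run:
```python
from h import *
for i in range(4):
    s=robot.observe(); print(s["time"],np.round(s["position"],4),R.from_quat(s["orientation"]).as_matrix()[:2,0],s["contact_force"],s["grip_width"],s["grip_force"]); read_camera("side")
```

```text
2.55 [ 0.5954 -0.3275  0.0298] [-0.10467843  0.99450588] [-0.73869088  0.73130227  4.99357718] 0.017778770441965592 29.950653836131096
2.6 [ 0.5954 -0.3275  0.0298] [-0.10460694  0.99451341] [-0.74666621  0.41659391  5.46609229] 0.017481159376472717 29.950510393828154
2.65 [ 0.5954 -0.3275  0.0298] [-0.10466435  0.99450734] [-1.27612189  0.67138737  6.14591693] 0.017653269031635697 29.95052319020033
2.7 [ 0.5955 -0.3275  0.0298] [-0.10465607  0.99450819] [-1.18382413  0.74573025  4.37927106] 0.017673466792251385 29.950558617711067
```

Call:
{"method": "servo_tool", "body": {"moves": [0, 0, 0, -1, 0, 0, 0, 0, -4, 0, 0, 0, 0, -8, 0, 0, 0, 0, -13, 0, 0, 0, 0, -18, 0]}}

```text
time: 3.25
position: [0.5944, -0.3266, 0.2098]
orientation: [0.669, 0.743, -0.0, -0.001]
contact_force: [0.7, -0.7, -1.9]
grip_width: 0.0175
grip_force: 29.9
```

Call:
{"method": "servo_tool", "body": {"moves": [0, 3, 1, -1, -2, 0, 7, 2, -1, -5, 0, 12, 3, -1, -9, 0, 17, 4, -1, -13, 0, 21.5, 5.5, -1, -17]}}

```text
time: 3.75
position: [0.6262, -0.1056, 0.2188]
orientation: [0.551, 0.834, -0.0, -0.001]
contact_force: [0.1, -0.5, -2.2]
grip_width: 0.0179
grip_force: 29.9
```

Call:
{"method": "servo_tool", "body": {"moves": [0, 4, 2.5, 0, -1, 0, 8, 5, 0, -2, 0, 12, 8, 0, -3, 0, 16, 11, 0, -4, 0, 20, 13.5, 0, -4]}}

```text
time: 4.25
position: [0.6737, 0.1314, 0.2187]
orientation: [0.522, 0.853, -0.0, -0.0]
contact_force: [0.7, -1.0, -1.8]
grip_width: 0.0176
grip_force: 29.9
```

Call:
{"method": "servo_tool", "body": {"moves": [0, 1.8, 0.9, 0, 0, 0, 1.8, 0.9, 0, 0, 0, 1.8, 0.9, 0, 0, 0, 1.8, 0.9, 0, 0]}}

```text
time: 4.65
position: [0.6732, 0.1475, 0.2188]
orientation: [0.523, 0.852, -0.001, -0.0]
contact_force: [-0.3, -1.4, -1.1]
grip_width: 0.0181
grip_force: 29.9
```

```bash
python3 look.py w2
```

```text
4.65 [0.67317041 0.14746077 0.21882609] [-0.45240859  0.89181065] [-0.29407927 -1.38491577 -1.12813139]
```

View pics/w2.png

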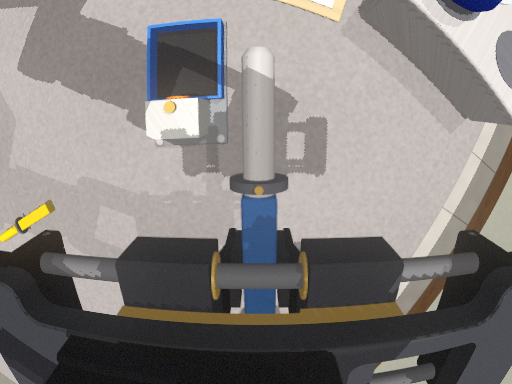

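```bash
cat > m.py <<'E'
from h import *
def rect(q): return tuple(np.round(np.ravel(np.concatenate([np.ravel(x) for x in cv2.minAreaRect((q[:,:2]*1000).astype(np.float32))])),2))
def drift(p,P,s):
    """shank and handle in tool frame, mm"""
    T=(P-s["position"])@R.from_quat(s["orientation"]).as_matrix()*1000
    m=(abs(T[...,1])<15)&(abs(T[...,2]+25)<20)
    for nm,a,b in (("handle",13,33),("shank",50,104)):
        k=m&(T[...,0]>a)&(T[...,0]<b); q=T[k]
        if len(q)<50: print(nm,len(q)); continue
        xs=np.arange(a,b,6); L=[]
        for x in xs:
            g=q[(q[:,0]>=x)&(q[:,0]<x+6)]
            if len(g)>10: L.append((x+3,(np.percentile(g[:,1],1)+np.percentile(g[:,1],99))/2,np.percentile(g[:,2],8)))
        L=np.array(L); print(nm,"y fit",np.round(np.polyfit(L[:,0],L[:,1],1),4),"ztop fit",np.round(np.polyfit(L[:,0],L[:,2],1),4))
        print(np.round(L,1).tolist())
    k=m&(abs(T[...,1])<6)&(T[...,0]<130); print("tip x",np.percentile(T[k][:,0],99.5), T[k][:,0].max())
E
python3 - <<'E'
from m import *
a=np.load("pics/w2.npz");p,P=a["p"],a["P"]; s=robot.observe()
drift(p,P,s)
X,Y,Z=P[...,0],P[...,1],P[...,2]; near=(abs(X-.54)<.12)&(abs(Y-.2)<.13)&(Z<.11)
k=near&(Z>.084)&(Z<.0915)&(hsv(p)[...,1]<60); q=P[k]; print("top",len(q),np.median(q[:,2]),rect(q))
k=near&(Z>.030)&(Z<.045)&blue(p); q=P[k]; print("rim",len(q),np.median(q[:,2]),rect(q))
k=near&(Z>.0915)&(Z<.1); print("plunger",k.sum(),np.median(P[k],0)*1000)
k=near&(Z>.004)&(Z<.012); q=P[k]; print("base",len(q),np.median(q[:,2]),rect(q))
k=near&(abs(Z)<.002); print("table z",np.median(Z[(abs(Z)<.01)&(abs(X-.54)<.2)]))
E
```

```text
handle y fit [0.009  0.3419] ztop fit [ 5.20000e-03 -2.49175e+01]
[[16.0, 0.3, -24.9], [22.0, 0.8, -24.7], [28.0, 0.6, -24.8], [34.0, 0.5, -24.7]]
shank y fit [-0.0031  0.3242] ztop fit [ 1.90000e-03 -2.32928e+01]
[[53.0, 0.3, -23.1], [59.0, 0.1, -23.2], [65.0, 0.1, -23.3], [71.0, 0.1, -23.2], [77.0, 0.1, -23.1], [83.0, 0.1, -23.1], [89.0, -0.2, -23.1], [95.0, 0.1, -23.2], [101.0, 0.1, -23.0]]
tip x 108.72255231656472 109.65849399327195
top 1973 0.08800782934372164 (np.float64(561.29), np.float64(173.77), np.float64(57.25), np.float64(40.22), np.float64(26.72))
rim 1065 0.0373999440351066 (np.float64(529.57), np.float64(236.21), np.float64(91.08), np.float64(95.89), np.float64(27.02))
plunger 120 [556.26446597 184.52129357  94.02297062]
base 3562 0.010905659497758596 (np.float64(541.34), np.float64(213.61), np.float64(96.39), np.float64(159.31), np.float64(26.84))
table z 7.864978107396947e-05
```

The wrist view shows the block top at (175,118), the tray at (187,60), and the drift held straight along the tool's x from (258,300) to the tip at (258,50). The fixture's yaw matches the tool's, so I'll line up in front of the bore.

Call:
{"method": "servo_tool", "body": {"moves": [0, -4, -3, 1, 0, 0, -7, -6.5, 4, 0, 0, -7, -8.78, 8, 0, 0, -7, -8.78, 12, 0, 0, -7, -8.78, 15, 0]}}

```text
time: 5.2
position: [0.625, 0.0443, 0.0672]
orientation: [0.524, 0.851, -0.001, -0.001]
contact_force: [-0.5, -0.1, -1.8]
grip_width: 0.0179
grip_force: 29.9
```

Call:
{"method": "servo_tool", "body": {"moves": [0, 0, 0, 2.2, 0, 0, 0, 0, 2.41, 0, 0, 0, 0, 2.41, 0, 0, 0, 0, 2.41, 0, 0, 0, 0, 2.41, 0]}}

```text
time: 5.7
position: [0.6283, 0.0468, 0.0467]
orientation: [0.523, 0.853, 0.001, 0.002]
contact_force: [0.2, 0.6, -1.2]
grip_width: 0.0177
grip_force: 29.9
```

```bash
cat > fx.py <<'E'
from h import *
def fx(s=None):
    s=s or robot.observe(); t=np.radians(116.85); e=np.array([np.cos(t),np.sin(t)]); n=np.array([e[1],-e[0]])
    dl=s["position"][:2]*1000-[561.5,173.6]; M=R.from_quat(s["orientation"]).as_matrix(); F=s["contact_force"]
    print(round(s["time"],2),"along %.2f lateral %.2f z %.2f tip_y %.2f | yaw %.2f pitch %.2f | F along %.2f lat %.2f z %.2f grip %.1f"%(dl@e,dl@n,s["position"][2]*1000,dl@e+108.5,np.degrees(np.arctan2(M[1,0],M[0,0])),np.degrees(np.arcsin(M[2,0])),F[:2]@e,F[:2]@n,F[2],s["grip_width"]*1000))
if __name__=="__main__":
    fx(); read_camera("side"); fx()
E
python3 fx.py
```

```text
5.7 along -143.30 lateral 2.28 z 46.72 tip_y -34.80 | yaw 116.98 pitch -0.11 | F along 0.43 lat 0.41 z -1.22 grip 17.7
5.75 along -143.06 lateral 2.20 z 46.57 tip_y -34.56 | yaw 117.00 pitch -0.10 | F along -0.29 lat 0.37 z -1.11 grip 17.7
```

Call:
{"method": "servo_tool", "body": {"moves": [0, 0, -0.22, 0.18, 0, 0, 0, -0.22, 0.18, 0, 0, 0, -0.22, 0.18, 0, 0, 0, -0.22, 0.18, 0, 0, 0, -0.22, 0.18, 0]}}

```text
time: 6.25
position: [0.625, 0.0462, 0.0431]
orientation: [0.522, 0.853, 0.0, 0.0]
contact_force: [-0.3, -0.1, -1.4]
grip_width: 0.0178
grip_force: 29.9
```

```bash
python3 fx.py
python3 - <<'E'
from h import *
p,d,P=cloud("side"); cv2.imwrite("pics/s2.png",cv2.resize(p[120:250,200:330,::-1],(600,600),interpolation=cv2.INTER_CUBIC))
p,d,P=cloud("wrist"); cv2.imwrite("pics/w3.png",p[...,::-1])
E
```

```text
6.25 along -142.35 lateral -0.91 z 43.10 tip_y -33.85 | yaw 117.01 pitch -0.00 | F along 0.05 lat -0.30 z -1.43 grip 17.8
6.3 along -142.36 lateral -0.92 z 43.07 tip_y -33.86 | yaw 117.00 pitch 0.00 | F along 0.90 lat -0.83 z -1.49 grip 17.7
```

View pics/s2.png

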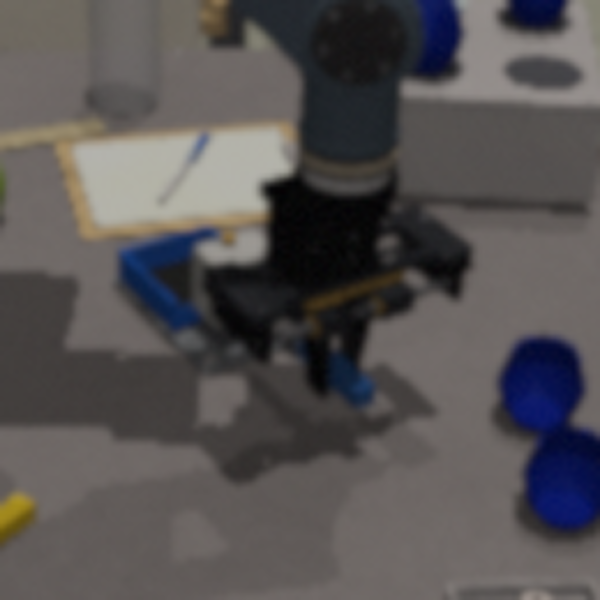

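The side crop shows the gripper and drift lined up behind the block, clear of the tray. It is too blurred to measure from. I'll make a small correction.

Call:
{"method": "servo_tool", "body": {"moves": [0, 0, 0.08, -0.15, 0, 0, 0, 0.08, -0.15, 0, 0, 0, 0.08, -0.15, 0, 0, 0, 0.08, -0.15, 0]}}

```text
time: 6.8
position: [0.6256, 0.0465, 0.0446]
orientation: [0.522, 0.853, -0.0, -0.0]
contact_force: [0.6, 0.3, -2.2]
grip_width: 0.0179
grip_force: 29.9
```

```bash
python3 fx.py
```

```text
6.8 along -142.37 lateral -0.18 z 44.62 tip_y -33.87 | yaw 117.00 pitch 0.00 | F along 0.04 lat 0.68 z -2.17 grip 17.9
6.85 along -142.37 lateral -0.17 z 44.60 tip_y -33.87 | yaw 117.00 pitch 0.00 | F along 0.61 lat -0.41 z -1.65 grip 17.9
```

Call:
{"method": "servo_tool", "body": {"moves": [0, 0.8, 0, 0, 0, 0, 1.2, 0, 0, 0, 0, 1.6, 0, 0, 0, 0, 2.0, 0, 0, 0, 0, 2.0, 0, 0, 0]}}

```text
time: 7.35
position: [0.6161, 0.065, 0.0446]
orientation: [0.522, 0.853, -0.0, -0.0]
contact_force: [-0.8, -0.1, -0.7]
grip_width: 0.0177
grip_force: 29.9
```

```bash
python3 fx.py
```

```text
7.35 along -121.51 lateral -0.34 z 44.60 tip_y -13.01 | yaw 117.05 pitch 0.02 | F along 0.25 lat -0.81 z -0.75 grip 17.7
7.4 along -121.91 lateral -0.21 z 44.61 tip_y -13.41 | yaw 117.04 pitch 0.00 | F along 0.28 lat -0.14 z -1.44 grip 17.8
```

Call:
{"method": "servo_tool", "body": {"moves": [0, 0.1, 0, 0, 0, 0, 0.2, 0, 0, 0, 0, 0.3, 0, 0, 0, 0, 0.4, 0, 0, 0, 0, 0.5, 0, 0, 0]}}

```text
time: 7.9
position: [0.6156, 0.0674, 0.0449]
orientation: [0.522, 0.853, -0.0, 0.002]
contact_force: [1.5, -6.5, -0.4]
grip_width: 0.0172
grip_force: 30.0
```

```bash
python3 fx.py
python3 - <<'E'
from h import *
a=np.load("pics/w2.npz");p,P=a["p"],a["P"]
M=R.from_quat([0.523,0.852,-0.001,0]).as_matrix(); T=(P-[0.67317,0.14746,0.21883])@M*1000
k=(abs(T[...,1])>9.5)&(abs(T[...,1])<15)&(T[...,2]<-8)&(T[...,2]>-32)&(T[...,0]>25)&(T[...,0]<80)
print(k.sum(),np.percentile(T[k][:,0],[2,10,50,90,98]))
E
```

```text
7.9 along -119.15 lateral 0.31 z 44.92 tip_y -10.65 | yaw 117.07 pitch -0.19 | F along -6.43 lat -1.61 z -0.38 grip 17.2
7.95 along -119.14 lateral 0.34 z 44.97 tip_y -10.64 | yaw 117.07 pitch -0.19 | F along -5.42 lat -0.60 z -2.08 grip 17.6
322 [28.31668905 40.41563709 44.05802824 45.10102527 45.2437171 ]
```

Call:
{"method": "servo_tool", "body": {"moves": [0, 0.15, 0, 0, 0, 0, 0.3, 0, 0, 0, 0, 0.45, 0, 0, 0, 0, 0.6, 0, 0, 0, 0, 0.75, 0, 0, 0]}}

```text
time: 8.45
position: [0.6137, 0.0724, 0.0454]
orientation: [0.522, 0.853, -0.0, 0.004]
contact_force: [2.8, -9.6, -1.5]
grip_width: 0.0178
grip_force: 30.0
```

```bash
python3 fx.py
```

```text
8.45 along -113.86 lateral 0.87 z 45.40 tip_y -5.36 | yaw 117.10 pitch -0.38 | F along -9.81 lat -1.87 z -1.49 grip 17.8
8.5 along -113.34 lateral 0.71 z 45.36 tip_y -4.84 | yaw 117.10 pitch -0.34 | F along -7.50 lat -1.38 z -1.37 grip 18.0
```

Call:
{"method": "servo_tool", "body": {"moves": [0, 0.15, -0.02, 0.02, 0, 0, 0.3, -0.04, 0.04, 0, 0, 0.45, -0.05, 0.05, 0, 0, 0.6, -0.05, 0.05, 0, 0, 0.75, -0.05, 0.05, 0]}}

```text
time: 9.0
position: [0.6101, 0.0789, 0.045]
orientation: [0.522, 0.853, -0.0, 0.004]
contact_force: [3.5, -8.6, -1.6]
grip_width: 0.0176
grip_force: 30.0
```

Call:
{"method": "servo_tool", "body": {"moves": [0, 0.15, 0, 0, 0, 0, 0.3, 0, 0, 0, 0, 0.45, 0, 0, 0, 0, 0.6, 0, 0, 0, 0, 0.75, 0, 0, 0]}}

```text
time: 9.5
position: [0.6065, 0.0857, 0.045]
orientation: [0.522, 0.853, -0.0, 0.004]
contact_force: [2.5, -9.5, -1.2]
grip_width: 0.0177
grip_force: 30.0
```

```bash
python3 fx.py
```

```text
9.5 along -98.77 lateral 0.48 z 44.99 tip_y 9.73 | yaw 117.09 pitch -0.37 | F along -9.62 lat -2.10 z -1.25 grip 17.7
9.55 along -98.36 lateral 0.38 z 44.94 tip_y 10.14 | yaw 117.09 pitch -0.34 | F along -8.83 lat -0.75 z -0.64 grip 17.8
```

Call:
{"method": "servo_tool", "body": {"moves": [0, 0.15, 0, 0, 0, 0, 0.3, 0, 0, 0, 0, 0.45, 0, 0, 0, 0, 0.6, 0, 0, 0, 0, 0.75, 0, 0, 0]}}

```text
time: 10.05
position: [0.5997, 0.0957, 0.044]
orientation: [0.523, 0.852, 0.0, -0.001]
contact_force: [0.5, 0.3, -0.8]
grip_width: 0.0176
grip_force: 29.9
```

Call:
{"method": "servo_tool", "body": {"moves": [0, 0.15, 0, 0, 0, 0, 0.3, 0, 0, 0, 0, 0.45, 0, 0, 0, 0, 0.6, 0, 0, 0, 0, 0.75, 0, 0, 0]}}

```text
time: 10.55
position: [0.5967, 0.1022, 0.0441]
orientation: [0.522, 0.853, -0.0, -0.0]
contact_force: [0.5, -0.2, -1.6]
grip_width: 0.0178
grip_force: 29.9
```

Call:
{"method": "servo_tool", "body": {"moves": [0, 0.15, 0, 0, 0, 0, 0.3, 0, 0, 0, 0, 0.45, 0, 0, 0, 0, 0.6, 0, 0, 0, 0, 0.75, 0, 0, 0]}}

```text
time: 11.05
position: [0.5934, 0.1087, 0.0441]
orientation: [0.523, 0.853, -0.0, -0.0]
contact_force: [-0.4, 0.5, -0.6]
grip_width: 0.0178
grip_force: 29.9
```

```bash
python3 fx.py
```

```text
11.05 along -72.26 lateral -0.86 z 44.10 tip_y 36.24 | yaw 117.00 pitch 0.00 | F along 0.68 lat -0.15 z -0.60 grip 17.8
11.1 along -71.97 lateral -0.94 z 44.09 tip_y 36.53 | yaw 117.01 pitch 0.01 | F along -0.01 lat -0.52 z -0.76 grip 17.8
```

Call:
{"method": "servo_tool", "body": {"moves": [0, 0.1, 0.05, -0.03, 0, 0, 0.2, 0.05, -0.03, 0, 0, 0.3, 0.05, -0.03, 0, 0, 0.4, 0.05, -0.03, 0, 0, 0.45, 0.05, -0.03, 0]}}

```text
time: 11.6
position: [0.5918, 0.113, 0.0444]
orientation: [0.522, 0.853, -0.0, -0.0]
contact_force: [-0.5, 0.4, -2.5]
grip_width: 0.0179
grip_force: 29.9
```

Call:
{"method": "servo_tool", "body": {"moves": [0, 0.05, 0, 0, 0, 0, 0.1, 0, 0, 0, 0, 0.15, 0, 0, 0, 0, 0.2, 0, 0, 0, 0, 0.25, 0, 0, 0]}}

```text
time: 12.1
position: [0.5907, 0.1151, 0.0444]
orientation: [0.523, 0.853, 0.0, 0.0]
contact_force: [0.5, 0.4, -0.3]
grip_width: 0.0175
grip_force: 29.9
```

```bash
python3 fx.py
```

```text
12.1 along -65.36 lateral -0.35 z 44.42 tip_y 43.14 | yaw 117.00 pitch -0.00 | F along 0.09 lat 0.65 z -0.28 grip 17.5
12.15 along -65.26 lateral -0.39 z 44.40 tip_y 43.24 | yaw 117.00 pitch 0.00 | F along -0.07 lat 0.03 z -1.32 grip 18.0
```

Call:
{"method": "servo_tool", "body": {"moves": [0, 0.05, 0, 0, 0, 0, 0.1, 0, 0, 0, 0, 0.15, 0, 0, 0, 0, 0.2, 0, 0, 0, 0, 0.2, 0, 0, 0]}}

```text
time: 12.65
position: [0.5905, 0.1158, 0.0445]
orientation: [0.522, 0.853, -0.0, 0.001]
contact_force: [1.8, -4.6, -2.1]
grip_width: 0.0178
grip_force: 29.9
```

```bash
python3 fx.py
```

```text
12.65 along -64.67 lateral -0.28 z 44.47 tip_y 43.83 | yaw 117.03 pitch -0.11 | F along -4.95 lat -0.51 z -2.12 grip 17.8
12.7 along -64.66 lateral -0.28 z 44.46 tip_y 43.84 | yaw 117.03 pitch -0.11 | F along -4.70 lat -0.60 z -2.70 grip 17.9
```

Call:
{"method": "servo_tool", "body": {"moves": [0, 0.05, 0, 0, 0, 0, 0.1, 0, 0, 0, 0, 0.1, 0, 0, 0, 0, 0.1, 0, 0, 0, 0, 0.1, 0, 0, 0]}}

```text
time: 13.2
position: [0.5905, 0.1158, 0.0446]
orientation: [0.522, 0.853, -0.001, 0.002]
contact_force: [1.0, -7.2, -3.2]
grip_width: 0.0176
grip_force: 29.9
```

Call:
{"method": "servo_tool", "body": {"moves": [0, 0, 0, 0, 0, 0, 0, 0, 0, 0, 0, 0, 0, 0, 0, 0, 0, 0, 0, 0, 0, 0, 0, 0, 0]}}

```text
time: 13.7
position: [0.5905, 0.1158, 0.0445]
orientation: [0.522, 0.853, -0.001, 0.002]
contact_force: [1.3, -8.8, -2.1]
grip_width: 0.0182
grip_force: 29.9
```

Call:
{"method": "servo_tool", "body": {"moves": [0, 0, 0, 0, 0, 0, 0, 0, 0, 0, 0, 0, 0, 0, 0, 0, 0, 0, 0, 0, 0, 0, 0, 0, 0]}}

```text
time: 14.2
position: [0.5905, 0.1158, 0.0445]
orientation: [0.522, 0.853, -0.001, 0.002]
contact_force: [1.4, -7.5, -2.6]
grip_width: 0.0177
grip_force: 29.9
```

```bash
python3 fx.py
```

```text
14.2 along -64.68 lateral -0.24 z 44.51 tip_y 43.82 | yaw 117.04 pitch -0.19 | F along -7.35 lat -2.12 z -2.59 grip 17.7
14.25 along -64.68 lateral -0.22 z 44.52 tip_y 43.82 | yaw 117.05 pitch -0.19 | F along -7.64 lat -1.52 z -2.88 grip 17.4
```

The collar is firmly on the block: a further 1 mm of command moved nothing and the force rose to 7.5 N, which I held for about 1 s. Now I'll draw it out.

Call:
{"method": "servo_tool", "body": {"moves": [0, -0.5, 0, 0, 0, 0, -1.2, 0, 0, 0, 0, -2.2, 0, 0, 0, 0, -3.2, 0, 0, 0, 0, -4.2, 0, 0, 0]}}

```text
time: 14.75
position: [0.6089, 0.0796, 0.0444]
orientation: [0.523, 0.853, 0.0, 0.0]
contact_force: [-0.2, -0.4, -1.6]
grip_width: 0.0177
grip_force: 29.9
```

Call:
{"method": "servo_tool", "body": {"moves": [0, -1, 0, 0, 0, 0, -2, 0, 0, 0, 0, -3, 0, 0, 0, 0, -4, 0, 0, 0, 0, -4.5, 0, 0, 0]}}

```text
time: 15.25
position: [0.6296, 0.0391, 0.0444]
orientation: [0.523, 0.852, 0.0, 0.0]
contact_force: [0.1, 1.1, -0.9]
grip_width: 0.0178
grip_force: 29.9
```

```bash
python3 fx.py
```

```text
15.25 along -150.79 lateral -0.00 z 44.43 tip_y -42.29 | yaw 116.95 pitch -0.03 | F along 0.88 lat 0.61 z -0.92 grip 17.8
15.3 along -151.27 lateral 0.09 z 44.46 tip_y -42.77 | yaw 116.94 pitch -0.06 | F along -0.73 lat 0.92 z -1.31 grip 17.8
```

Call:
{"method": "servo_tool", "body": {"moves": [0, -0.5, 0, -4, 0, 0, -1.5, 0, -8, 0, 0, -4, -2, -12, 3, 0, -8, -4, -15, 6, 0, -12, -6.5, -15, 10]}}

```text
time: 15.8
position: [0.6285, -0.0952, 0.1995]
orientation: [0.595, 0.804, 0.002, 0.005]
contact_force: [0.8, -0.5, -1.0]
grip_width: 0.0178
grip_force: 29.9
```

```bash
cat > togo.py <<'E'
from h import *
import sys
s=robot.observe(); M=R.from_quat(s["orientation"]).as_matrix(); g=np.array([.5954,-.3275,float(sys.argv[1])])
print(round(s["time"],2),np.round(s["position"],4),"togo tool cm",np.round((g-s["position"])@M*100,2),"turn",round(np.degrees(np.arctan2(M[1,0],M[0,0]))-96.0,2),"F",np.round(s["contact_force"],1),s["grip_width"])
E
python3 togo.py 0.2
```

```text
15.8 [ 0.6285 -0.0952  0.1995] togo tool cm [-2.125e+01 -9.970e+00 -2.000e-02] turn 11.04 F [ 0.8 -0.5 -1. ] 0.01783722976478449
```

Call:
{"method": "servo_tool", "body": {"moves": [0, -4, -2, 0, 3, 0, -8, -4, 0, 6, 0, -12, -6, 0, 9, 0, -16, -8, 0, 11, 0, -20, -9.5, 0, 11]}}

```text
time: 16.3
position: [0.5919, -0.3151, 0.1942]
orientation: [0.669, 0.743, 0.0, -0.001]
contact_force: [1.1, -0.2, -1.2]
grip_width: 0.0178
grip_force: 29.9
```

Call:
{"method": "servo_tool", "body": {"moves": [0, -1, 0, 3, 0, 0, -1, 0, 6, 0, 0, -1, 0, 9, 0, 0, -1, 0, 10, 0, 0, -1, 0, 10, 0]}}

```text
time: 16.8
position: [0.593, -0.3226, 0.0924]
orientation: [0.669, 0.743, -0.0, -0.002]
contact_force: [-0.4, -0.4, -0.9]
grip_width: 0.0175
grip_force: 29.9
```

```bash
python3 togo.py 0.0298
```

```text
16.8 [ 0.593  -0.3226  0.0924] togo tool cm [-0.54  0.21  6.26] turn 0.02 F [-0.4 -0.4 -0.9] 0.017548051228552908
```

Call:
{"method": "servo_tool", "body": {"moves": [0, -0.54, 0.21, 1.5, 0, 0, -0.54, 0.21, 3, 0, 0, -0.54, 0.21, 3.8, 0, 0, -0.54, 0.21, 3.8, 0, 0, -0.54, 0.21, 3.8, 0]}}

```text
time: 17.3
position: [0.5968, -0.3288, 0.0562]
orientation: [0.669, 0.743, -0.0, -0.0]
contact_force: [-0.0, -0.8, -0.8]
grip_width: 0.0179
grip_force: 29.9
```

```bash
python3 togo.py 0.0298
```

```text
17.3 [ 0.5968 -0.3288  0.0562] togo tool cm [ 0.15 -0.13  2.64] turn 0.01 F [-0.  -0.8 -0.8] 0.017938706915480655
```

Call:
{"method": "servo_tool", "body": {"moves": [0, 0.12, -0.12, 0.2, 0, 0, 0.12, -0.12, 0.6, 0, 0, 0.12, -0.12, 0.8, 0, 0, 0.12, -0.12, 0.8, 0, 0, 0.12, -0.12, 0.8, 0]}}

```text
time: 17.8
position: [0.5955, -0.3279, 0.0483]
orientation: [0.669, 0.743, -0.0, 0.0]
contact_force: [-0.6, -0.0, -0.7]
grip_width: 0.0175
grip_force: 29.9
```

```bash
python3 togo.py 0.0298
```

```text
17.8 [ 0.5955 -0.3279  0.0483] togo tool cm [ 0.04 -0.01  1.85] turn 0.0 F [-0.6 -0.  -0.7] 0.017547995058748232
```

Aligned to within 0.5 mm. Next I'll lower it.

Call:
{"method": "servo_tool", "body": {"moves": [0, 0.04, 0, 0.4, 0, 0, 0.04, 0, 0.8, 0, 0, 0.04, 0, 1.2, 0, 0, 0.04, 0, 1.5, 0, 0, 0.04, 0, 1.65, 0]}}

```text
time: 18.3
position: [0.5952, -0.3273, 0.0312]
orientation: [0.669, 0.743, -0.0, -0.0]
contact_force: [0.6, -0.2, -1.3]
grip_width: 0.0175
grip_force: 29.9
```

```bash
python3 togo.py 0.0298
```

```text
18.3 [ 0.5952 -0.3273  0.0312] togo tool cm [-0.03  0.02  0.14] turn 0.0 F [ 0.6 -0.2 -1.3] 0.01749636142327164
```

Call:
{"method": "servo_tool", "body": {"moves": [0, 0, 0.02, 0.06, 0, 0, 0, 0.02, 0.12, 0, 0, 0, 0.02, 0.15, 0, 0, 0, 0.02, 0.15, 0]}}

```text
time: 18.7
position: [0.5957, -0.3275, 0.0304]
orientation: [0.669, 0.743, -0.0, 0.0]
contact_force: [0.1, -0.8, -0.9]
grip_width: 0.0178
grip_force: 29.9
```

```bash
python3 togo.py 0.0298
```

```text
18.7 [ 0.5957 -0.3275  0.0304] togo tool cm [ 0.   -0.03  0.06] turn 0.0 F [ 0.1 -0.8 -0.9] 0.017779672116491046
```

Call:
{"method": "servo_tool", "body": {"moves": [0, 0, -0.02, 0.06, 0, 0, 0, -0.02, 0.1, 0, 0, 0, -0.02, 0.1, 0, 0, 0, -0.02, 0.1, 0]}}

```text
time: 19.1
position: [0.5956, -0.3276, 0.0298]
orientation: [0.669, 0.743, 0.0, 0.0]
contact_force: [-0.5, 0.2, 1.8]
grip_width: 0.0178
grip_force: 29.9
```

```bash
python3 togo.py 0.0298
```

```text
19.1 [ 0.5956 -0.3276  0.0298] togo tool cm [ 0.01 -0.02  0.  ] turn -0.0 F [-0.5  0.2  1.8] 0.017844270582770556
```

Seated, with the contact force at the height it had before the lift. Opening the fingers and backing off.

Call:
{"method": "servo_tool", "body": {"moves": [0.25, 0, 0, 0, 0, 0.5, 0, 0, 0, 0, 0.5, 0, 0, 0, 0, 0.5, 0, 0, 0, 0, 0.5, 0, 0, 0, 0]}}

```text
time: 19.6
position: [0.5955, -0.3274, 0.0292]
orientation: [0.669, 0.743, -0.0, -0.0]
contact_force: [0.1, -0.1, 0.5]
grip_width: 0.0413
grip_force: 0.0
```

Call:
{"method": "servo_tool", "body": {"moves": [0.5, 0, 0, -1, 0, 0.5, 0, 0, -3, 0, 0.5, 0, 0, -7, 0, 0.5, 0, 0, -11, 0, 0.5, 0, 0, -15, 0]}}

```text
time: 20.1
position: [0.5954, -0.3273, 0.1815]
orientation: [0.669, 0.743, 0.0, 0.0]
contact_force: [0.0, -0.9, 0.1]
grip_width: 0.0434
grip_force: 0.0
```

Call:
{"method": "servo_tool", "body": {"moves": [0.5, 0, 0, 0, 0, 0.5, 0, 0, 0, 0, 0.5, 0, 0, 0, 0]}}

```text
time: 20.4
position: [0.5945, -0.3268, 0.1783]
orientation: [0.669, 0.743, -0.0, -0.001]
contact_force: [0.6, 0.6, -0.5]
grip_width: 0.0433
grip_force: 0.0
```

```bash
python3 look.py w4
python3 - <<'E'
from h import *
a=np.load("pics/w4.npz");p,P=a["p"],a["P"]
b=blue(p)&(P[...,2]>.035)&(P[...,2]<.07)&(abs(P[...,0]-.596)<.05); q=P[b]
print(len(q),np.median(q[:,2]),cv2.minAreaRect((q[:,:2]*1000).astype(np.float32)))
s,d,S=cloud("scene"); cv2.imwrite("pics/end.png",np.hstack([p[...,::-1][:300,130:430],cv2.resize(s[165:225,265:335,::-1],(350,300),interpolation=cv2.INTER_CUBIC)]))
h=hsv(s); k=(h[...,0]>5)&(h[...,0]<18)&(h[...,1]>150)&(abs(S[...,0]-.53)<.08)&(abs(S[...,1]-.235)<.08); print("bushing px",k.sum(),np.median(S[k],0))
E
```

```text
20.4 [ 0.5945306  -0.32678048  0.17832121] [-0.10446662  0.99452679] [ 0.59820468  0.59141839 -0.53589578]
1267 0.053951479498655475 ((596.7175903320312, -330.3789367675781), (17.763151168823242, 78.4308853149414), 5.283257961273193)
bushing px 41 [0.54579314 0.22123168 0.02907279]
```

View pics/end.png

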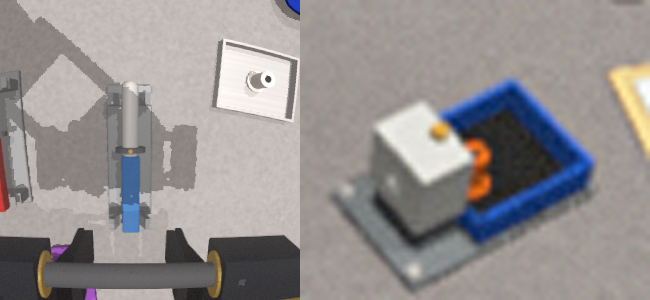

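The left crop shows the drift back on its rest at (131,160). The right crop shows the bushing, orange, in the tray near the block at (480,170). I'll look at it from above before handing in.

Call:
{"method": "servo_tool", "body": {"moves": [0.5, 5, 1, -2, -3, 0.5, 10, 2, -4, -6, 0.5, 15, 3, -4, -9, 0.5, 20, 4, -4, -12, 0.5, 25, 5, -4, -15]}}

```text
time: 21.0
position: [0.6173, -0.0835, 0.2181]
orientation: [0.566, 0.825, -0.0, -0.001]
contact_force: [0.2, 0.3, -0.3]
grip_width: 0.0434
grip_force: 0.0
```

Call:
{"method": "servo_tool", "body": {"moves": [0.5, 5, 1.5, 0, -1, 0.5, 10, 3, 0, -3, 0.5, 15, 5, 0, -5, 0.5, 20, 5, 0, -6, 0.5, 20, 5, 0, -6]}}

```text
time: 21.5
position: [0.5896, 0.1245, 0.2176]
orientation: [0.52, 0.854, -0.001, -0.003]
contact_force: [0.1, -0.1, 0.3]
grip_width: 0.0436
grip_force: 0.0
```

```bash
python3 look.py w5
python3 - <<'E'
from h import *
a=np.load("pics/w5.npz");p,P=a["p"],a["P"]; h=hsv(p)
t=np.radians(116.85); e=np.array([np.cos(t),np.sin(t)]); n=np.array([e[1],-e[0]]); D=P[...,:2]*1000-[561.5,173.6]
k=(h[...,0]>3)&(h[...,0]<18)&(h[...,1]>150)&(abs(D@e-65)<60)&(abs(D@n)<50)&(P[...,2]<.08)
q=np.c_[(D@n)[k],(D@e)[k],P[k][:,2]*1000]; print(len(q),np.percentile(q,[1,50,99],0).round(1))
v,u=np.nonzero(k); print(u.min(),u.max(),v.min(),v.max())
E
```

```text
21.5 [0.58963029 0.12445936 0.21755293] [-0.45928758  0.88827722] [ 0.052324   -0.07260459  0.33748276]
320 [[-12.6  36.2  11.5]
 [  0.1  45.1  44.1]
 [ 11.4  59.6  47.8]]
247 268 81 102
```

View pics/w5.png

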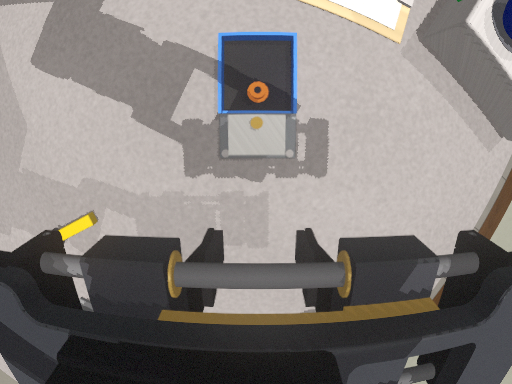

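The wrist view shows the bushing at rest, standing on its flange inside the tray at (258,92), and the bore is empty. Handing in.

Call:
{"method": "servo_tool", "body": {"moves": [0.5, 0, 0, 0, 0, 0.5, 0, 0, 0, 0, 0.5, 0, 0, 0, 0]}}

```text
time: 21.85
position: [0.5935, 0.1174, 0.219]
orientation: [0.524, 0.852, -0.0, -0.0]
contact_force: [0.9, 0.3, -0.6]
grip_width: 0.0434
grip_force: 0.0
```

```bash
python3 -c "
from plant import robot
print(robot.finish_job())"
```

```text
the job is handed in; nothing more can be done
None
```

The job is handed in (verdict not shown): the bushing is in the tray, standing on its flange; the collar was held on the block at about 8 N (highest push read about 10 N); the drift is back on its rest, released, at 21.9 s.

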